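Switch on the extraction cabinet and push its window up to the pointer

TASK

Make the small extraction cabinet ready for rinsing filling nozzles: first switch its fan on by pressing in the raised upper half of the rocker on the grey pod at the foot of the right post, then push the balanced front window up with the fingertips from beneath its lip until the lip is level with the pointer clamped on the left post, and leave it standing there. Only touch and push: grip and lift nothing, do not pinch the lip, and leave the beaker inside, the bottle and the two caps where they stand.

Things in the scene. Friction and masses are not known exactly. Their poses are not given: they have to be found in the camera images.
- fan_rocker (a joint): Rocker switch on the face (sloped 30 degrees, towards the front) of a grey pod (44 mm wide, 50 mm high) standing before the cabinet's right post, clear of the lip. 0 = off (upper half stands proud), 0.32 rad = on (upper half parallel to the slope). It stays where it is left; about 3 N pressed square to the slope on the upper half moves it, over some 5 mm.
- rocker_upper_half (a point): Where to press: middle of the outer face of the rocker's upper half (each half 21 mm long up the slope, 26 mm wide), 14 mm from its hinge. Its frame turns with the rocker; while off, z is the outward normal of the pod's sloped face (30 degrees from vertical, leaning towards the front) and x runs up the slope.
- window (a joint): Height (m) the window is raised: 0 down, 0.20 top stop; starts at 0 to 0.03. Clear sheet in an aluminium frame, 194 mm wide, 205 mm high, sliding straight up and down between the cabinet's front posts. Weights in the slotted posts balance it: it stays at any height where it is left; about 3 to 4 N moves it up or down.
- lip_middle (a point): Middle of the lower front edge of the lip, a level aluminium shelf 8 mm thick and 150 mm wide that sticks out 48 mm forward from the bottom of the window frame. Its plain underside is 110 mm above the desk when the window is down; the way beneath it is free down to the desk. x level, straight into the cabinet; y to its left; z up.
- lip_end (a point): Left end of the lip, 2 mm behind its front edge, at mid-thickness (4 mm above its underside): the mark on the window. It is 75 mm to the left of lip_middle.
- pointer_point (a point): Point of the dark steel index pointer (a 14 mm high arrow that points sideways at the lip) whose clamp with black thumb screw sits on the left post. Fixed; its height differs each time (window raised 81 to 156 mm). It lies 6 mm beside the lip's left end, which slides up past it; right when the lip's mid-thickness is at its height.
- cabinet: White bench-top extraction cabinet, 260 mm wide, 160 mm deep, 0.5 m high, fixed on the desk, turned a little each time. Two posts, 32 mm wide, stand at the front with their front faces 36 mm behind the lip's front edge; a 30 mm high sill lies under the window. Origin: centre of its underside; x front to back, y to its left, z up.
- beaker: Clear beaker, 70 mm wide, 90 mm tall, standing inside the cabinet behind the window; to be left alone. Origin: centre of its underside.
- bottle: Labelled oil bottle, 69 mm wide, 269 mm tall, standing on the desk to the left of the cabinet; to be left alone. Origin: centre of its underside. (Fixed things around: a block of 0.28 m tall bottles to the right of the desk, beyond y = -0.40, and the filling machine's boom, 0.38 m high, over the front left of the desk, ending at x 0.40, y 0.02.)
- cap_1: White screw cap, 31 mm wide, 20 mm high, on the desk in front of the cabinet; to be left alone. Origin: centre of its underside.
- cap_2: The other white screw cap, same size, also in front of the cabinet; to be left alone. Origin: centre of its underside.

How it is judged:
By the outcome, as a careful person would: the job done as asked, in the order asked, and still so for the second after the job is handed in, with the robot touching nothing.
It also fails if it takes over 48 s, if anything falls off the work surface, if the arm or the gripper's body presses on something with over 40 N, if the wrist force passes 120 N, or if a joint passes its speed limit or range.

ROBOT

A 6-joint arm with a two-finger parallel gripper is mounted at the origin on a cart in front of the work surface, level with it; the furniture and walls round the work are solid. World frame = base frame: x ahead of the robot, y to its left, z up, the work surface at z = 0. Lengths are in mm, angles in rad, forces in N, time in s.
With the tool pointing down it reaches from about 350 to 875 mm from the base axis. Payload 4.2 kg.
Tool frame: the origin (TCP) lies midway between the tips of the shut fingers; the grasp point (between the pads) lies 19 mm behind it (arm.tcp_to_grasp is the distance from the TCP to the grasp point, in mm); z points along the fingers, y is the line along which they close (so a half turn about z gives the same grasp; the last joint's range is limited). The gripper opens to 85 mm and grips with 20 to 120 N. Pads are 22 mm wide; open, the fingers measure 114 mm over their backs; the gripper's body (76 mm by 85 mm) begins 54 mm behind the grasp point. The pads swing forward as they close: fully open they stand 13 mm farther back than shut.
Start: joints at [-1.045, 0.385, 0.008, 0, -1.194, -0.259], TCP at [164.795, -602.861, 231.312] pointing down, gripper open.
Joint ranges: [-3.14, 3.14], [-1.21, 2.06], [-1.07, 1.41], [-3.16, 2.05], [-2.99, -0.16], [-3.1, 3.1]. Speed limits (rad/s): [2.79, 2.79, 3.14, 3.14, 3.14, 3.14].

INTERFACE

Orientations are given as a unit quaternion [x, y, z, w].
In Python, from bench import arm gives the robot as it stands.
- The arm moves only by the tool arm_command, never from a script. Its argument "rows" is a list of rows, each a list of 2 entries, a list of its own where there are three numbers: the shift along the tool's x, y, z as a fraction of full scale, then the turn, a rotation vector about the tool's x, y, z as a fraction of full scale. In form: [[[x, y, z], [wx, wy, wz]], ...]. A call has 1 to 5 rows; each row is the pose to reach, as a shift and turn from the pose commanded when the call began, along the tool's axes at that moment, turning the shorter way round; what a row does not reach only later rows make up. Full scale, the value 1, is 0.25 m for a shift and 180 degrees for a turn. A row lasts 1/10 s, in which the tool goes at most 50 mm and 8.59 degrees, less where a joint would pass 70% of its speed; a pose out of reach is approached as far as the arm can. A call with a number of a shift or a turn outside -1 to 1 is refused whole. A call with a gripper value outside its range is refused whole. "grip" is the opening, from 0 (shut) to 1 (fully open), set as the call begins (left out, the last holds). The fingers move at their own pace and stop on an object; the grip force is fixed at half the most. Time passes only in rows, so rows that repeat a pose let the fingers close. It gives the time, the measured TCP pose, the force, the opening and the grip force at its end, in the units of the state.
- arm.read_state(): the state, without advancing time (a new reading comes with each control period).
- arm.get_image(name): name is "scene" or "top" or "wrist"; returns (picture, depth): 420x560x3 uint8, blue, green, red; 420x560 float32, mm along the optical axis (not along the pixel's ray), 0 where there is no reading.
- arm.camera_info(name): a dict with "fx", "fy", "cx", "cy" (pixels), "k1" (the pictures are not rectified: a ray, as slopes to the right and down, at radius r is drawn at 1 + k1 r^2 times it, then the intrinsics apply), "extrinsics" (4x4, takes a point from camera to world coordinates). Camera axes: x right, y down, z forward; pixel columns grow to the right and rows downward; lengths in mm; the calibration is good to about 2 mm. A picture is of the moment at which its call begins: read the wrist's pose just before it. camera_info takes no time and is no camera call; for the wrist camera it gives the pose at the moment of the call.
- arm.job_done(): hands the job in; it is judged then, once.
Trained networks look in the newest picture that a camera, given by its name, has taken for a name from the list of things; names that differ only in an ending like _2 or _b are one class to them, and where a whole thing is asked for, a point or a joint stands for the part that bears it (a point fixed in the world has none). Each returns a list of dicts, best first, with "score" (0 to 1); they miss things now and then, are a little off and sometimes report something else, mostly with a low value. They report only what shows in the picture. A call takes as long as a camera call.
- arm.spot_in(camera, query): "position" ([column, row] in pixels, amid what is visible of it).
The state is a dict: "clock": time; "joints": joint angles; "joint_vel": joint speeds; "joint_efforts": joint torques, N m; "position": TCP position; "ee_rot": TCP orientation; "contact_force": force on the tool from outside, world axes, zero at the start; "wrist_torque": the same for the moment, N m; "gripper_width": finger opening in mm; "grasp_force": force on a finger pad.
Only numpy, scipy, OpenCV 4.12 (cv2) and the standard library are available. Lean on these libraries where they do the work, as an engineer would, in place of code of your own. Each camera call takes 0.05 s, during which the arm holds its last target. There are 200 camera calls.

## Working session

There is one attempt and no reset: what is moved stays moved. The work goes in short steps, Python scripts to look and compute and a tool call to move; the robot and the scene stay as the last step left them, time stands still between calls to the robot, and variables do not carry over. Pictures are saved under pics/ and viewed, at most 14 in all, crops included, and the job is handed in when it is done.

Besides the shell and the picture viewer there is one more tool, called after "Request:" as name(argument=value, ...), one argument or row to a line, values as JSON. arm_command: Moves the arm, as the interface text tells. Shift numbers are shares of 0.25 m and turn numbers shares of 180 degrees, none past 1 either way. Its arguments: {"type":"object","properties":{"rows":{"type":"array","items":{"type":"array"}},"grip":{"type":"number"}},"required":["rows"]}

```bash
mkdir -p pics; cat > h.py <<'E'
import numpy as np, cv2
from bench import arm
from scipy.spatial.transform import Rotation as R
def world(ci,depth,u,v,z=None,d=None):
    K=np.array([[ci['fx'],0,ci['cx']],[0,ci['fy'],ci['cy']],[0,0,1.]])
    p=cv2.undistortPoints(np.array([[[u,v]]],float),K,np.array([ci['k1'],0,0,0.]))[0,0]
    E=np.array(ci['extrinsics'])
    if d is None:
        w=depth[max(0,int(v)-1):int(v)+2,max(0,int(u)-1):int(u)+2]; d=np.median(w[w>0]) if (w>0).any() else np.nan
    return E[:3,:3]@(np.array([p[0],p[1],1])*d)+E[:3,3]
E
python3 - <<'E'
from h import *
for c in ["scene","top"]:
    im,d=arm.get_image(c); ci=arm.camera_info(c); cv2.imwrite(f"pics/{c}0.png",im); np.save(f"{c}0.npy",d)
    print(c,ci['fx'],ci['k1'],np.round(ci['extrinsics'],3).tolist())
    for q in ["rocker_upper_half","lip_middle","lip_end","pointer_point","cap_1","cabinet","bottle"]:
        for s in arm.spot_in(c,q)[:2]:
            u,v=s['position']; print(q,round(s['score'],2),np.round([u,v]),np.round(world(ci,d,u,v)))
s=arm.read_state();print(s['clock'],s['position'],s['ee_rot'],s['contact_force'])
E
```

```text
scene 385.0724291445881 -0.09572069489446926 [[0.385, -0.34, 0.858, -147.292], [-0.923, -0.154, 0.353, -369.516], [0.012, -0.928, -0.373, 488.345], [0.0, 0.0, 0.0, 1.0]]
rocker_upper_half 0.71 [240. 298.] [419. -47.  20.]
rocker_upper_half 0.68 [343. 268.] [ 590. -216.   35.]
lip_middle 0.87 [309. 173.] [ 647. -109.  227.]
lip_end 0.79 [306. 171.] [ 646. -101.  230.]
lip_end 0.5 [346. 268.] [ 589. -223.   36.]
pointer_point 0.52 [256. 150.] [619.  12. 273.]
cap_1 0.8 [238. 298.] [415. -45.  21.]
cap_1 0.71 [307. 173.] [ 645. -104.  226.]
cabinet 0.66 [319. 145.] [ 646. -130.  293.]
bottle 0.88 [197. 214.] [503. 103. 144.]
top 428.27686747814613 -0.10125128398193711 [[-0.041, -0.774, 0.632, 68.744], [-0.999, 0.039, -0.017, -45.153], [-0.012, -0.632, -0.775, 826.952], [0.0, 0.0, 0.0, 1.0]]
lip_middle 0.9 [277. 186.] [646. -64. 200.]
lip_end 0.92 [277. 178.] [647. -65. 224.]
pointer_point 0.64 [234. 174.] [611.  13. 275.]
cap_1 0.64 [265. 327.] [431. -29.  19.]
cabinet 0.9 [276.  88.] [665. -67. 417.]
bottle 0.9 [184. 258.] [502. 112. 172.]
0.8 [ 164.78063946 -602.85324679  231.33505432] [-1.32997766e-01  9.91116337e-01 -1.18755072e-05  1.13989869e-05] [-0.69821754  0.33137849  0.50394003]
```

View pics/scene0.png

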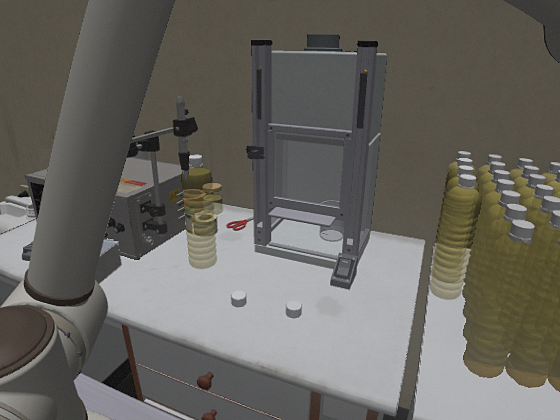

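View pics/top0.png

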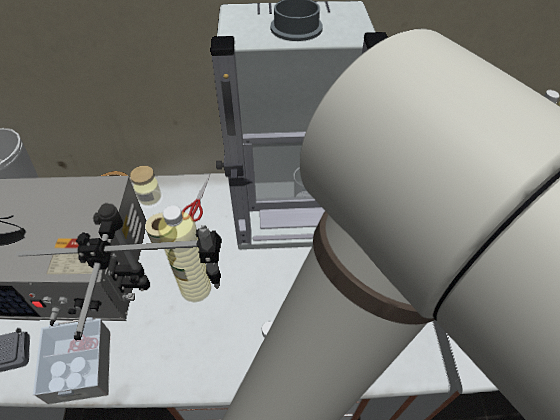

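```bash
python3 - <<'E'
from h import *
im=cv2.imread("pics/scene0.png"); d=np.load("scene0.npy"); ci=arm.camera_info("scene")
cv2.imwrite("pics/c1.png",cv2.resize(im[130:290,225:395],None,fx=3.7,fy=3.7,interpolation=cv2.INTER_CUBIC))
for v in (120,140,180,200,220):
    print(v,[ (u,*np.round(world(ci,d,u,v)).astype(int)) for u in list(range(246,276,4))+list(range(346,378,4))])
print("lip")
for v in (206,210,214,218,222,226): print(v,[ (u,*np.round(world(ci,d,u,v)).astype(int)) for u in (270,280,300,320,335,340)])
print("pod")
for v in range(252,288,4): print(v,[ (u,*np.round(world(ci,d,u,v)).astype(int)) for u in (335,340,345,350,355)])
for u,v in ((238,298),(293,309)): print(world(ci,d,u,v))
s=arm.read_state(); T=np.eye(4);T[:3,:3]=R.from_quat(s['ee_rot']).as_matrix();T[:3,3]=s['position']
print(np.round(np.linalg.inv(T)@np.array(arm.camera_info('wrist')['extrinsics']),3), arm.camera_info('wrist')['fx'])
E
```

```text
120 [(246, np.int64(890), np.int64(178), np.int64(287)), (250, np.int64(890), np.int64(164), np.int64(288)), (254, np.int64(633), np.int64(22), np.int64(338)), (258, np.int64(661), np.int64(26), np.int64(334)), (262, np.int64(631), np.int64(1), np.int64(340)), (266, np.int64(641), np.int64(-4), np.int64(339)), (270, np.int64(664), np.int64(-4), np.int64(335)), (274, np.int64(667), np.int64(-12), np.int64(335)), (346, np.int64(668), np.int64(-180), np.int64(349)), (350, np.int64(666), np.int64(-189), np.int64(350)), (354, np.int64(632), np.int64(-205), np.int64(356)), (358, np.int64(640), np.int64(-212), np.int64(356)), (362, np.int64(639), np.int64(-220), np.int64(357)), (366, np.int64(631), np.int64(-230), np.int64(359)), (370, np.int64(664), np.int64(-232), np.int64(354)), (374, np.int64(721), np.int64(-231), np.int64(345))]
140 [(246, np.int64(890), np.int64(179), np.int64(225)), (250, np.int64(889), np.int64(165), np.int64(227)), (254, np.int64(632), np.int64(22), np.int64(292)), (258, np.int64(659), np.int64(25), np.int64(287)), (262, np.int64(631), np.int64(1), np.int64(295)), 
[... 6993 characters left out ...]
nt64(20)), (350, np.int64(571), np.int64(-238), np.int64(21)), (355, np.int64(607), np.int64(-243), np.int64(0))]
284 [(335, np.int64(565), np.int64(-207), np.int64(6)), (340, np.int64(566), np.int64(-218), np.int64(8)), (345, np.int64(565), np.int64(-229), np.int64(11)), (350, np.int64(571), np.int64(-239), np.int64(10)), (355, np.int64(589), np.int64(-247), np.int64(1))]
[415.29969301 -45.13316558  20.85235119]
[ 427.71830884 -159.32622136   20.07448128]
[[ 0.00000e+00 -9.63000e-01 -2.71000e-01  6.96400e+01]
 [ 1.00000e+00  0.00000e+00 -1.00000e-03 -6.89000e-01]
 [ 1.00000e-03 -2.71000e-01  9.63000e-01 -1.41987e+02]
 [ 0.00000e+00  0.00000e+00  0.00000e+00  1.00000e+00]] 338.44707309478423
```

View pics/c1.png

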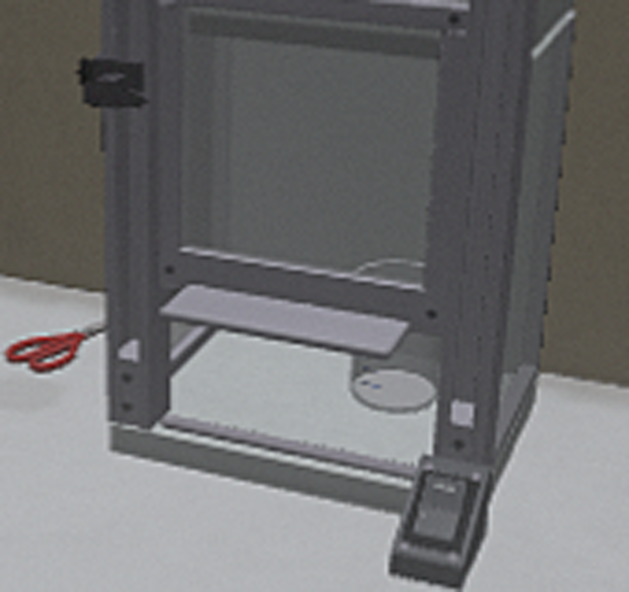

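```bash
cat >> h.py <<'E'
def Rz(zdir,ydir):
    z=np.array(zdir,float);z/=np.linalg.norm(z);y=np.array(ydir,float);y-=z*(y@z);y/=np.linalg.norm(y)
    return np.column_stack([np.cross(y,z),y,z])
def goal(p,M):
    s=arm.read_state();C=R.from_quat(s['ee_rot'])
    d=C.inv().apply(np.array(p)-s['position'])/250; t=(C.inv()*R.from_matrix(M)).as_rotvec()/np.pi
    print("goal",np.round(d,4).tolist(),np.round(t,4).tolist(),"rows",max(np.linalg.norm(d)*5,np.linalg.norm(t)*180/8.59))
def st():
    s=arm.read_state();print(s['clock'],np.round(s['position'],1),np.round(s['joints'],3).tolist(),"z",np.round(R.from_quat(s['ee_rot']).as_matrix()[:,2],3),"F",np.round(s['contact_force'],1),s['gripper_width'])
    open('log.txt','a').write(repr((list(s['joints']),list(s['position']),list(s['ee_rot'])))+"\n")
E
python3 - <<'E'
from h import *
st(); goal([280,-330,260],Rz([0,0,-1],[0,1,0]))
d=np.load("scene0.npy"); ci=arm.camera_info("scene")
for u,v in ((480,330),(500,360),(460,230),(530,260)): print(world(ci,d,u,v).round())
t=np.radians(35);goal([500,-245,180],Rz([np.sin(t),0,-np.cos(t)],[0,1,0]))
E
```

```text
0.8 [ 164.8 -602.9  231.3] [-1.045, 0.385, 0.008, -0.0, -1.194, -0.259] z [ 0. -0. -1.] F [-0.7  0.3  0.5] 85.34616892431505
goal [-0.7323, 0.9313, -0.1147] [-0.0, 0.0, 0.0849] rows 5.951338486046113
[ 408. -483.   87.]
[ 403. -524.   41.]
[ 605. -440.  166.]
[ 400. -521.  226.]
goal [-1.6708, 1.0273, 0.2053] [0.0259, -0.1933, 0.0823] rows 9.8603499679068
```

Request:
arm_command(
  rows=[
    [[-0.73, 0.93, -0.11], [0, 0, 0.085]],
    [[-0.73, 0.93, -0.11], [0, 0, 0.085]],
    [[-0.73, 0.93, -0.11], [0, 0, 0.085]],
    [[-0.73, 0.93, -0.11], [0, 0, 0.085]],
    [[-0.73, 0.93, -0.11], [0, 0, 0.085]],
  ],
  grip=0.45,
)

```text
clock: 1.3
position: [261.8, -371.8, 254.8]
ee_rot: [0.0, 1.0, -0.0, 0.0]
contact_force: [1.5, 0.4, 0.0]
gripper_width: 38.4
grasp_force: 0.0
```

```bash
python3 - <<'E'
from h import *
st(); t=np.radians(35);goal([470,-245,190],Rz([np.sin(t),0,-np.cos(t)],[0,1,0]))
E
```

```text
1.3 [ 261.8 -371.8  254.8] [-0.598, 0.071, -0.348, 0.0, -1.151, -0.973] z [ 0.001 -0.    -1.   ] F [1.5 0.4 0. ] 38.418526899488185
goal [-0.8324, 0.5079, 0.2595] [-0.0002, -0.1943, -0.0002] rows 5.045272804341111
```

Request:
arm_command(
  rows=[
    [[-0.83, 0.5, 0.25], [0, -0.194, 0]],
    [[-0.83, 0.5, 0.25], [0, -0.194, 0]],
    [[-0.83, 0.5, 0.25], [0, -0.194, 0]],
    [[-0.83, 0.5, 0.25], [0, -0.194, 0]],
    [[-0.83, 0.5, 0.25], [0, -0.194, 0]],
  ],
)

```text
clock: 1.8
position: [467.5, -247.7, 191.5]
ee_rot: [0.003, 0.953, 0.001, 0.302]
contact_force: [0.6, -2.4, -0.8]
gripper_width: 38.5
grasp_force: 0.0
```

```bash
python3 - <<'E'
from h import *
st(); im,d=arm.get_image("wrist"); ci=arm.camera_info("wrist"); np.save("w1.npy",d); cv2.imwrite("pics/w1.png",im)
import json; json.dump({k:(np.array(v).tolist()) for k,v in ci.items() if k in('fx','fy','cx','cy','k1','extrinsics')},open('w1.json','w'))
for q in ["rocker_upper_half","lip_middle"]:
    for s in arm.spot_in("wrist",q)[:2]:
        u,v=s['position']; print(q,round(s['score'],2),np.round([u,v]),np.round(world(ci,d,u,v)))
E
```

```text
1.8 [ 467.5 -247.7  191.5] [-0.311, 0.077, -0.508, -0.434, -0.431, -0.923] z [ 0.576 -0.001 -0.818] F [ 0.6 -2.4 -0.8] 38.48278775333022
rocker_upper_half 0.84 [306. 201.] [ 595. -216.   36.]
lip_middle 0.74 [474. 307.] [642. -54. 132.]
```

View pics/w1.png

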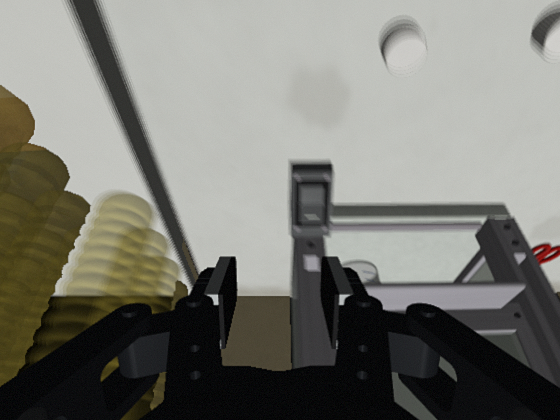

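```bash
python3 - <<'E'
from h import *
import json
im=cv2.imread("pics/w1.png"); d=np.load("w1.npy"); ci=json.load(open("w1.json"))
for v in range(160,246,4): print(v,[np.round(world(ci,d,u,v)).astype(int).tolist() for u in (300,312,324)], im[v,312].tolist())
print([ (u,np.round(world(ci,d,u,205)).astype(int).tolist(),int(im[205,u].mean())) for u in range(286,338,3)])
cv2.imwrite("pics/w1c.png",cv2.resize(im[150:250,270:350],None,fx=6,fy=6,interpolation=cv2.INTER_CUBIC))
E
```

```text
160 [[570, -222, 0], [569, -210, 1], [569, -197, 1]] [156, 161, 158]
164 [[570, -222, 6], [570, -210, 7], [569, -198, 7]] [63, 67, 63]
168 [[570, -223, 12], [570, -210, 13], [569, -198, 13]] [32, 31, 30]
172 [[572, -223, 16], [572, -210, 16], [571, -198, 17]] [62, 61, 61]
176 [[575, -223, 18], [575, -210, 19], [574, -198, 20]] [85, 83, 83]
180 [[578, -223, 22], [578, -210, 22], [578, -198, 22]] [53, 53, 50]
184 [[579, -223, 26], [579, -210, 26], [581, -198, 24]] [47, 45, 44]
188 [[582, -223, 28], [583, -210, 28], [585, -198, 26]] [86, 87, 84]
192 [[586, -222, 30], [586, -210, 30], [588, -198, 28]] [95, 93, 94]
196 [[590, -222, 33], [590, -210, 33], [593, -197, 30]] [96, 96, 93]
200 [[594, -222, 35], [594, -210, 35], [596, -197, 33]] [99, 99, 96]
204 [[597, -222, 37], [597, -210, 37], [600, -197, 35]] [87, 87, 83]
208 [[599, -222, 41], [599, -210, 41], [603, -197, 37]] [73, 73, 72]
212 [[602, -222, 44], [602, -210, 44], [608, -196, 39]] [74, 74, 72]
216 [[605, -222, 47], [605, -210, 47], [612, -196, 41]] [113, 117, 114]
220 [[609, -222, 49], [608, -210, 49], [615, -196, 44]] [85, 84, 
[... 223 characters left out ...]
221, 50], [638, -207, 48], [676, -188, 21]] [73, 72, 72]
240 [[636, -221, 55], [638, -208, 54], [684, -187, 22]] [63, 62, 62]
244 [[636, -221, 61], [637, -208, 60], [691, -186, 23]] [35, 32, 34]
[(286, [644, -235, -3], 186), (289, [603, -233, 33], 141), (292, [601, -230, 35], 65), (295, [601, -227, 35], 49), (298, [598, -224, 38], 42), (301, [598, -221, 38], 72), (304, [598, -218, 38], 84), (307, [598, -215, 38], 83), (310, [598, -212, 38], 84), (313, [597, -209, 38], 81), (316, [597, -206, 38], 82), (319, [597, -203, 38], 82), (322, [600, -199, 36], 72), (325, [601, -196, 35], 39), (328, [603, -192, 34], 70), (331, [636, -182, 5], 85), (334, [636, -179, 5], 108), (337, [637, -175, 4], 117)]
```

View pics/w1c.png

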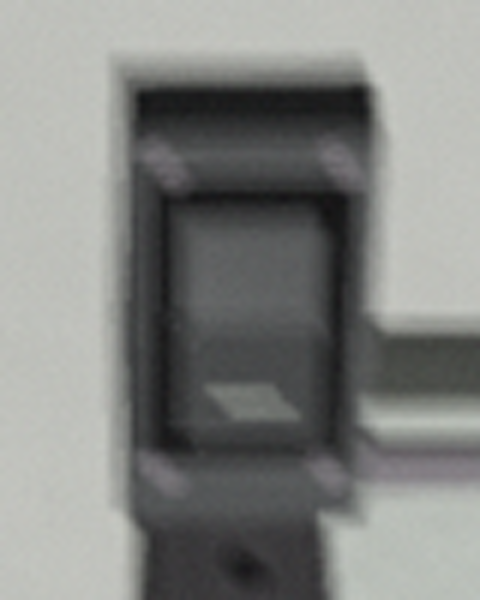

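```bash
python3 - <<'E'
from h import *
import json
im,d=arm.get_image("wrist"); ci=arm.camera_info("wrist")
st()
for v in range(184,228,4): print(v,[np.round(world(ci,d,u,v),1).tolist() for u in (312,)])
print([ (u,np.round(world(ci,d,u,205)).astype(int).tolist()) for u in range(286,338,3)])
t=np.radians(33);n=np.array([np.sin(t),0,-np.cos(t)]); goal(np.array([606,-239,48])-20*n,Rz(n,[0,1,0]))
E
```

```text
2.0 [ 469.3 -247.6  191.7] [-0.309, 0.08, -0.504, -0.427, -0.436, -0.922] z [ 0.572  0.002 -0.821] F [-0.7 -0.5  0.1] 38.466382643255926
184 [[575.0, -214.3, 28.3]]
188 [[578.0, -214.3, 31.0]]
192 [[581.7, -214.1, 33.1]]
196 [[585.4, -213.9, 35.2]]
200 [[589.4, -213.7, 37.1]]
204 [[591.8, -213.8, 40.5]]
208 [[595.2, -213.6, 43.0]]
212 [[597.7, -213.6, 46.2]]
216 [[600.3, -213.6, 49.4]]
220 [[603.5, -213.5, 52.1]]
224 [[615.5, -212.3, 48.0]]
[(286, [600, -240, 35]), (289, [597, -237, 37]), (292, [596, -234, 38]), (295, [594, -231, 40]), (298, [593, -228, 41]), (301, [593, -225, 41]), (304, [593, -222, 41]), (307, [593, -219, 41]), (310, [593, -216, 41]), (313, [593, -213, 41]), (316, [593, -210, 41]), (319, [593, -206, 40]), (322, [596, -203, 38]), (325, [597, -199, 37]), (328, [598, -196, 36]), (331, [632, -186, 6]), (334, [632, -182, 7]), (337, [632, -179, 7])]
goal [-0.1228, 0.0329, 0.7043] [0.0005, 0.0103, 0.0007] rows 3.5782804708040743
```

```bash
python3 - <<'E'
from h import *
t=np.radians(33);n=np.array([np.sin(t),0,-np.cos(t)]); goal(np.array([601,-241,48.5])-15*n,Rz(n,[0,1,0]))
E
```

```text
goal [-0.1069, 0.0249, 0.7112] [0.0005, 0.0103, 0.0007] rows 3.5979718932577964
```

Request:
arm_command(
  rows=[
    [[-0.107, 0.025, 0.2], [0, 0.01, 0]],
    [[-0.107, 0.025, 0.4], [0, 0.01, 0]],
    [[-0.107, 0.025, 0.55], [0, 0.01, 0]],
    [[-0.107, 0.025, 0.65], [0, 0.01, 0]],
    [[-0.107, 0.025, 0.71], [0, 0.01, 0]],
  ],
)

```text
clock: 2.5
position: [592.4, -243.5, 59.9]
ee_rot: [0.001, 0.959, 0.0, 0.284]
contact_force: [0.5, -0.4, -0.4]
gripper_width: 38.1
grasp_force: 0.0
```

```bash
python3 - <<'E'
from h import *
im,d=arm.get_image("wrist"); ci=arm.camera_info("wrist")
st(); cv2.imwrite("pics/w2.png",im)
E
```

```text
2.55 [ 592.7 -243.4   58.9] [-0.237, 0.445, -0.356, -0.558, -0.243, -0.829] z [ 0.544 -0.    -0.839] F [ 0.4 -1.  -1.2] 38.28179823352584
```

View pics/w2.png

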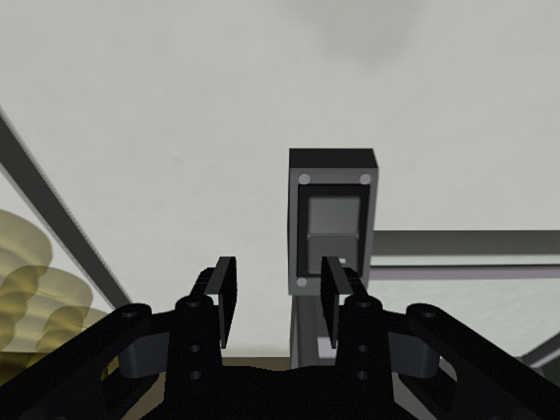

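```bash
python3 - <<'E'
from h import *
im,d=arm.get_image("wrist"); ci=arm.camera_info("wrist")
st()
for v in list(range(184,275,5)): print(v,np.round(world(ci,d,312,v),1).tolist(),im[v,312].mean())
print([(u,*np.round(world(ci,d,u,225)[1:],1).tolist()) for u in range(292,376,5)])
t=np.radians(33)
s=arm.read_state();print("tcp",s['position'])
E
```

```text
2.6 [ 592.2 -243.4   60.5] [-0.237, 0.442, -0.358, -0.556, -0.244, -0.831] z [ 0.545 -0.    -0.839] F [-0.3 -0.6  0.2] 38.53378529237021
184 [570.6, -227.9, 21.9] 77.0
189 [571.3, -228.0, 24.7] 23.666666666666668
194 [573.4, -227.9, 26.0] 24.333333333333332
199 [573.9, -228.1, 28.9] 55.333333333333336
204 [576.0, -228.0, 30.2] 86.33333333333333
209 [578.0, -228.0, 31.8] 92.33333333333333
214 [580.0, -227.9, 33.2] 92.0
219 [582.5, -227.8, 34.3] 95.33333333333333
224 [584.8, -227.7, 35.6] 98.0
229 [587.1, -227.6, 36.9] 99.66666666666667
234 [589.3, -227.6, 38.3] 98.66666666666667
239 [591.6, -227.5, 39.7] 71.0
244 [592.8, -227.5, 41.9] 72.66666666666667
249 [594.4, -227.6, 43.8] 74.0
254 [596.2, -227.5, 45.6] 71.33333333333333
259 [597.8, -227.5, 47.5] 71.0
264 [599.3, -227.6, 49.5] 72.0
269 [601.3, -227.5, 51.2] 73.66666666666667
274 [603.2, -227.5, 52.9] 79.66666666666667
[(292, -237.4, 32.8), (297, -234.9, 33.1), (302, -232.5, 34.1), (307, -230.0, 34.2), (312, -227.7, 35.8), (317, -225.2, 35.7), (322, -222.7, 35.7), (327, -220.3, 35.9), (332, -217.8, 35.9), (337, -215.4, 36.0), (342, -212.9, 36.1), (347, -210.3, 35.7), (352, -208.0, 36.1), (357, -205.3, 35.5), (362, -202.3, 34.2), (367, -199.6, 33.8), (372, -196.6, 32.7)]
tcp [ 592.16161879 -243.39425904   60.47482524]
```

Request:
arm_command(
  rows=[
    [[0, 0, 0.03], [0, 0, 0]],
    [[0, 0, 0.045], [0, 0, 0]],
    [[0, 0, 0.06], [0, 0, 0]],
    [[0, 0, 0.068], [0, 0, 0]],
    [[0, 0, 0.068], [0, 0, 0]],
  ],
)

```text
clock: 3.1
position: [602.1, -242.5, 48.3]
ee_rot: [0.0, 0.958, -0.0, 0.286]
contact_force: [-0.3, 0.3, 1.8]
gripper_width: 38.2
grasp_force: 0.6
```

Request:
arm_command(
  rows=[
    [[0, 0, 0.006], [0, 0, 0]],
    [[0, 0, 0.012], [0, 0, 0]],
    [[0, 0, 0.012], [0, 0, 0]],
  ],
)

```text
clock: 3.4
position: [604.0, -242.6, 45.6]
ee_rot: [0.0, 0.958, -0.0, 0.286]
contact_force: [0.8, -0.1, 2.9]
gripper_width: 38.4
grasp_force: 1.2
```

Request:
arm_command(
  rows=[
    [[0, 0, 0.008], [0, 0, 0]],
    [[0, 0, 0.016], [0, 0, 0]],
    [[0, 0, 0.016], [0, 0, 0]],
  ],
)

```text
clock: 3.7
position: [605.4, -242.6, 44.0]
ee_rot: [-0.0, 0.958, -0.0, 0.286]
contact_force: [-8.6, 1.1, 16.7]
gripper_width: 38.8
grasp_force: 9.3
```

```bash
python3 - <<'E'
from h import *
im,d=arm.get_image("wrist"); ci=arm.camera_info("wrist")
st()
for v in list(range(184,275,5)): print(v,np.round(world(ci,d,314,v),1).tolist(),im[v,314].mean())
E
```

```text
3.75 [ 605.4 -242.6   43.9] [-0.237, 0.482, -0.33, -0.599, -0.23, -0.784] z [ 0.548 -0.    -0.836] F [-8.4  2.2 17.8] 38.44541340490793
184 [570.2, -228.3, 19.6] 86.66666666666667
189 [570.8, -228.4, 22.1] 6.333333333333333
194 [572.6, -228.4, 23.4] 27.666666666666668
199 [574.6, -228.3, 24.4] 24.0
204 [574.0, -228.6, 27.9] 24.666666666666668
209 [573.4, -228.8, 31.2] 19.666666666666668
214 [573.7, -229.0, 33.7] 63.666666666666664
219 [576.0, -228.9, 34.5] 72.0
224 [578.7, -228.7, 34.9] 77.0
229 [580.7, -228.6, 36.1] 78.33333333333333
234 [584.4, -228.3, 35.9] 80.33333333333333
239 [586.5, -228.2, 37.0] 85.33333333333333
244 [589.7, -228.0, 37.3] 83.33333333333333
249 [592.1, -227.8, 38.3] 88.66666666666667
254 [594.2, -227.7, 39.6] 102.0
259 [596.7, -227.6, 40.5] 97.66666666666667
264 [598.6, -227.5, 41.9] 98.0
269 [600.6, -227.5, 43.3] 101.0
274 [602.7, -227.4, 44.7] 96.0
```

Request:
arm_command(
  rows=[
    [[0, 0, -0.15], [0, 0, 0]],
    [[0, 0, -0.35], [0, 0, 0]],
    [[0, 0, -0.5], [0, 0, 0]],
    [[0, 0, -0.5], [0, 0, 0]],
  ],
  grip=0,
)

```text
clock: 4.15
position: [536.0, -242.5, 150.2]
ee_rot: [-0.0, 0.958, -0.001, 0.287]
contact_force: [0.7, -0.3, -0.4]
gripper_width: -0.2
grasp_force: 0.0
```

```bash
python3 - <<'E'
from h import *
st()
im,d=arm.get_image("wrist"); ci=arm.camera_info("wrist")
st()
for s in arm.spot_in("wrist","rocker_upper_half")[:1]: u,v=map(int,s['position']); print(u,v,s['score'])
for k in range(v-24,v+28,4): print(k,np.round(world(ci,d,u,k),1).tolist())
L=[eval(l) for l in open('log.txt')]
for j,p,q in L: print(np.round(j,3).tolist(),np.round(p,1).tolist(),np.round(R.from_quat(q).as_matrix()[:,2],3).tolist())
E
```

```text
4.15 [ 536.  -242.5  150.2] [-0.237, 0.229, -0.45, -0.387, -0.345, -1.004] z [ 0.55  -0.001 -0.835] F [ 0.7 -0.3 -0.4] -0.23258641084681625
4.2 [ 536.3 -242.2  148.1] [-0.237, 0.233, -0.45, -0.389, -0.344, -1.003] z [ 0.548 -0.    -0.836] F [ 0.4 -0.3 -0.7] 0.11323248324966458
311 185 0.55
161 [574.0, -217.4, 21.6]
165 [573.4, -217.8, 27.1]
169 [573.5, -218.1, 31.7]
173 [576.5, -218.0, 32.9]
177 [580.4, -217.7, 33.3]
181 [583.8, -217.5, 34.2]
185 [587.8, -217.3, 34.6]
189 [591.4, -217.0, 35.4]
193 [594.5, -216.9, 36.8]
197 [597.4, -216.8, 38.6]
201 [600.2, -216.7, 40.4]
205 [602.7, -216.7, 42.5]
209 [606.0, -216.5, 43.9]
[-1.045, 0.385, 0.008, -0.0, -1.194, -0.259] [164.8, -602.9, 231.3] [0.0, -0.0, -1.0]
[-0.598, 0.071, -0.348, 0.0, -1.151, -0.973] [261.8, -371.8, 254.8] [0.001, -0.0, -1.0]
[-0.311, 0.077, -0.508, -0.434, -0.431, -0.923] [467.5, -247.7, 191.5] [0.576, -0.001, -0.818]
[-0.309, 0.08, -0.504, -0.427, -0.436, -0.922] [469.3, -247.6, 191.7] [0.572, 0.002, -0.821]
[-0.237, 0.445, -0.356, -0.558, -0.243, -0.829] [592.7, -243.4, 58.9] [0.544, -0.0, -0.839]
[-0.237, 0.442, -0.358, -0.556, -0.244, -0.831] [592.2, -243.4, 60.5] [0.545, -0.0, -0.839]
[-0.237, 0.482, -0.33, -0.599, -0.23, -0.784] [605.4, -242.6, 43.9] [0.548, -0.0, -0.836]
[-0.237, 0.229, -0.45, -0.387, -0.345, -1.004] [536.0, -242.5, 150.2] [0.55, -0.001, -0.835]
[-0.237, 0.233, -0.45, -0.389, -0.344, -1.003] [536.3, -242.2, 148.1] [0.548, -0.0, -0.836]
```

```bash
cat > kin.py <<'E'
from h import *
import itertools
L=[eval(l) for l in open('log.txt')]
def chain(j,s):
    X=lambda a:R.from_rotvec([a,0,0]); Y=lambda a:R.from_rotvec([0,a,0]); Z=lambda a:R.from_rotvec([0,0,a])
    out=[Z(j[0])]
    for r in (Y(j[1]),Y(-j[2]),X(s[0]*j[3]),Y(-j[4]),X(s[1]*j[5])): out.append(out[-1]*r)
    return out
def rotfit(s):
    M=R.concatenate([chain(j,s)[-1].inv()*R.from_quat(q) for j,p,q in L]); m=M.mean(); return m,np.degrees(max((m.inv()*M).magnitude()))
best=min(itertools.product((1,-1),(1,-1)),key=lambda s:rotfit(s)[1]); M,err=rotfit(best)
def rows(j):
    C=chain(j,best); r=[C[0].as_matrix(),C[1].as_matrix()[:,[0,2]],C[2].as_matrix()[:,[0,2]],C[3].as_matrix(),C[4].as_matrix(),]
    return np.hstack([[[0],[0],[1]]]+r)
A=np.vstack([rows(j) for j,p,q in L]); b=np.hstack([p for j,p,q in L])
lam=.02
t=np.linalg.solve(A.T@A+lam**2*np.eye(A.shape[1]),A.T@b)
def fk(j): return rows(j)@t, chain(j,best)[-1]*M
if __name__=="__main__":
    print(best,err,np.round(t),np.abs(A@t-b).max(), np.round(M.as_matrix(),2).tolist(), np.linalg.svd(A)[1].round(3))
E
python3 kin.py
```

```text
(-1, -1) 4.278998694557043e-14 [ 76.   3.  -1.  76.   2. 560. 208.   8. 208. -79.  -1. 292. -79.  -0.] 0.9675845367228817 [[0.0, 0.0, 1.0], [-1.0, 0.0, 0.0], [-0.0, -1.0, 0.0]] [7.271 6.625 5.165 1.032 0.923 0.61  0.375 0.341 0.123 0.094 0.067 0.
 0.    0.   ]
```

```bash
cat > ik.py <<'E'
from kin import *
from scipy.optimize import least_squares
lo=np.array([-3.14,-1.21,-1.07,-3.16,-2.99,-3.1])+.02; hi=np.array([3.14,2.06,1.41,2.05,-.16,3.1])-.02
lo[3]=-3.155
def ik(p,Mt,j0):
    f=lambda j:np.r_[(fk(j)[0]-p)/100,(R.from_matrix(Mt).inv()*fk(j)[1]).as_rotvec()]
    r=least_squares(f,np.clip(j0,lo,hi),bounds=(lo,hi)); return r.x,np.abs(r.fun).max()
def pts(j):
    C=[c.as_matrix() for c in chain(j,best)]; sh=np.array([0,0,t[0]+t[3]]); el=sh+C[1][:,2]*t[5]+C[1][:,0]*t[4]
    wr=el+C[2][:,0]*(t[6]+t[8]); w2=wr+C[3][:,1]*(t[9]+t[12]); return [np.round(x).tolist() for x in (el,wr,w2)]
E
cat > t1.py <<'E'
from ik import *
rng=np.random.default_rng(0)
for e in (0,6):
  for sgn in (1,-1):
    for yaw in (0,):
      ee=np.radians(e);yy=np.radians(yaw);z=[np.cos(ee)*np.cos(yy),np.cos(ee)*np.sin(yy),np.sin(ee)];sols=[]
      for k in range(25):
        j,er=ik(np.array([622,-104,105]),Rz(z,[sgn*np.sin(yy),sgn*np.cos(yy),0]),rng.uniform(lo,hi))
        if er<.01 and not any(np.abs(j-s).max()<.05 for s in sols):
            sols.append(j);print(e,sgn,yaw,np.round(j,2).tolist(),pts(j)); j2,e2=ik(np.array([622,-104,255]),Rz(z,[0,sgn,0]),j);print("   up",np.round(j2,2).tolist(),round(e2,4),pts(j2))
E
python3 t1.py
```

```text
0 1 0 [-0.67, 0.86, -0.75, -2.47, -1.6, 1.59] [[333.0, -264.0, 517.0], [321.0, -255.0, 101.0], [321.0, -96.0, 105.0]]
   up [-0.66, 0.4, -0.7, -2.43, -1.2, 1.27] 0.0 [[172.0, -133.0, 668.0], [322.0, -248.0, 298.0], [322.0, -97.0, 251.0]]
0 -1 0 [-0.67, 0.86, -0.75, -2.47, -1.6, -1.55] [[333.0, -264.0, 517.0], [321.0, -255.0, 101.0], [321.0, -96.0, 105.0]]
   up [-0.66, 0.4, -0.7, -2.43, -1.2, -1.87] 0.0 [[172.0, -133.0, 668.0], [322.0, -248.0, 298.0], [322.0, -97.0, 251.0]]
6 1 0 [-0.67, 0.95, -0.73, -2.47, -1.76, 1.64] [[358.0, -281.0, 478.0], [324.0, -254.0, 65.0], [323.0, -96.0, 75.0]]
   up [-0.67, 0.49, -0.73, -2.47, -1.4, 1.35] 0.0 [[208.0, -164.0, 645.0], [319.0, -252.0, 255.0], [323.0, -97.0, 221.0]]
6 -1 0 [-0.67, 0.95, -0.73, -2.47, -1.76, -1.51] [[358.0, -281.0, 478.0], [324.0, -254.0, 65.0], [323.0, -96.0, 75.0]]
   up [-0.67, 0.49, -0.73, -2.47, -1.4, -1.79] 0.0 [[208.0, -164.0, 645.0], [319.0, -252.0, 255.0], [323.0, -97.0, 221.0]]
```

```bash
cat > t2.py <<'E'
from ik import *
cur=np.array(arm.read_state()['joints'])
e=np.radians(3);Mt=Rz([np.cos(e),0,np.sin(e)],[0,-1,0])
j1,er=ik(np.array([500,-104,200]),Mt,[-.66,.4,-.7,-2.4,-1.3,-1.8]);print(np.round(j1,2),er)
j2,er=ik(np.array([515,-104,98]),Mt,j1);print(np.round(j2,2),er,pts(j2))
np.save("path.npy",np.array([j1,j2]))
for f in np.linspace(0,1,11):
    j=cur+(j1-cur)*f; p,r=fk(j); m=r.as_matrix(); print(round(f,1),np.round(p),"z",m[:,2].round(2),"body",np.round(p-110*m[:,2]),"cam",np.round(p-142*m[:,2]+70*m[:,0]),pts(j)[1:])
E
python3 t2.py
```

```text
[-0.9   0.66 -0.96 -2.24 -1.65 -1.53] 4.2498591271085024e-10
[-0.84  1.07 -0.9  -2.24 -1.88 -1.26] 1.902145108090281e-12 [[326.0, -368.0, 420.0], [219.0, -246.0, 37.0], [216.0, -96.0, 86.0]]
0.0 [ 536. -242.  146.] z [ 0.55  0.   -0.84] body [ 476. -242.  239.] cam [ 400. -242.  227.] [[442.0, -106.0, 433.0], [370.0, -240.0, 386.0]]
0.1 [ 463. -208.   79.] z [ 0.42  0.13 -0.9 ] body [ 417. -222.  178.] cam [ 342. -207.  180.] [[431.0, -135.0, 398.0], [333.0, -243.0, 336.0]]
0.2 [ 402. -156.   37.] z [ 0.34  0.29 -0.89] body [ 365. -188.  136.] cam [ 295. -160.  154.] [[415.0, -161.0, 364.0], [296.0, -238.0, 294.0]]
0.3 [362. -95.  21.] z [ 0.32  0.45 -0.83] body [ 327. -145.  112.] cam [ 266. -111.  146.] [[396.0, -184.0, 333.0], [261.0, -224.0, 260.0]]
0.4 [345. -36.  26.] z [ 0.36  0.59 -0.72] body [ 305. -101.  105.] cam [255. -66. 153.] [[373.0, -205.0, 303.0], [231.0, -204.0, 233.0]]
0.5 [350.  11.  48.] z [ 0.46  0.67 -0.58] body [300. -63. 112.] cam [259. -32. 170.] [[348.0, -222.0, 276.0], [208.0, -180.0, 214.0]]
0.6 [375.  38.  80.] z [ 0.6   0.68 -0.42] body [310. -37. 126.] cam [276. -14. 192.] [[320.0, -235.0, 251.0], [193.0, -156.0, 201.0]]
0.7 [411.  39. 116.] z [ 0.74  0.61 -0.27] body [329. -28. 146.] cam [300. -14. 215.] [[291.0, -245.0, 229.0], [186.0, -133.0, 193.0]]
0.8 [450.  13. 150.] z [ 0.88  0.46 -0.14] body [353. -37. 165.] cam [325. -31. 236.] [[261.0, -251.0, 210.0], [186.0, -114.0, 189.0]]
0.9 [482. -36. 179.] z [ 0.97  0.25 -0.03] body [375. -64. 182.] cam [344. -62. 253.] [[231.0, -254.0, 193.0], [192.0, -101.0, 186.0]]
1.0 [ 500. -104.  200.] z [1.   0.   0.05] body [ 390. -104.  194.] cam [ 355. -104.  262.] [[202.0, -253.0, 179.0], [201.0, -95.0, 185.0]]
```

```bash
cat > t3.py <<'E'
from ik import *
s=arm.read_state();cur=np.array(s['joints']);Mc=R.from_quat(s['ee_rot']).as_matrix()
e=np.radians(3);Mt=Rz([np.cos(e),0,np.sin(e)],[0,-1,0])
P=np.array([530,-180,300.])
jS,e1=ik(P,Mc,cur)
P2=np.array([560,-104,260.]); jE,e2=ik(P2,Mt,[-.66,.4,-.7,-2.4,-1.3,-1.8])
for x,z in ((575,98),(622,98)): j,er=ik(np.array([x,-104,z]),Mt,jE);print(x,z,np.round(j,2),er,pts(j)[1:])
print(np.round(jS,2),e1,np.round(jE,2),e2)
K=[];j=jS
for f in np.linspace(0,1,6):
    r=fk(jS+(jE-jS)*f)[1]; p=P+(P2-P)*f; j,er=ik(p,r.as_matrix(),j); m=r.as_matrix(); K.append((p.tolist(),r.as_quat().tolist()))
    print(round(f,1),np.round(j,2),round(er,4),"z",m[:,2].round(2),"body",np.round(p-110*m[:,2]),"cam",np.round(p-142*m[:,2]+70*m[:,0]),pts(j)[1:], "deg" ,0 if len(K)<2 else np.degrees((R.from_quat(K[-2][1]).inv()*r).magnitude()).round())
import json;json.dump(K,open('K.json','w'))
goal(P,Mc)
E
python3 t3.py
```

```text
575 98 [-0.74  0.97 -0.82 -2.38 -1.78 -1.42] 1.1368683772161603e-15 [[276.0, -253.0, 61.0], [275.0, -96.0, 84.0]]
622 98 [-0.67  0.92 -0.74 -2.47 -1.69 -1.51] 2.1649348980190556e-14 [[322.0, -255.0, 74.0], [321.0, -96.0, 83.0]]
[-0.06 -0.01 -0.42 -0.05 -0.59 -1.48] 1.3914162790701345e-14 [-0.77  0.39 -0.82 -2.35 -1.37 -1.82] 4.447997525858227e-14
0.0 [-0.06 -0.01 -0.42 -0.05 -0.59 -1.48] 0.0 z [ 0.55  0.   -0.84] body [ 470. -180.  392.] cam [ 394. -180.  381.] [[377.0, -21.0, 547.0], [365.0, -179.0, 539.0]] deg 0
0.2 [-0.21  0.14 -0.11 -0.4  -1.04 -1.72] 0.0 z [ 0.36  0.27 -0.89] body [ 496. -194.  390.] cam [ 426. -166.  406.] [[471.0, -102.0, 607.0], [426.0, -241.0, 546.0]] deg 39.0
0.4 [-0.41  0.24  0.01 -0.76 -1.27 -2.  ] 0.0 z [ 0.38  0.55 -0.74] body [ 500. -210.  366.] cam [ 449. -174.  410.] [[496.0, -213.0, 600.0], [428.0, -309.0, 494.0]] deg 38.0
0.6 [-0.59  0.28 -0.1  -1.16 -1.28 -2.2 ] 0.0 z [ 0.59  0.66 -0.46] body [ 483. -207.  326.] cam [ 448. -181.  390.] [[449.0, -302.0, 538.0], [370.0, -325.0, 403.0]] deg 38.0
0.8 [-0.74  0.28 -0.39 -1.66 -1.21 -2.17] 0.0 z [ 0.87  0.47 -0.16] body [ 458. -170.  285.] cam [ 429. -161.  356.] [[357.0, -326.0, 432.0], [294.0, -250.0, 308.0]] deg 37.0
1.0 [-0.77  0.39 -0.82 -2.35 -1.37 -1.82] 0.0 z [1.   0.   0.05] body [ 450. -104.  254.] cam [ 415. -104.  322.] [[258.0, -250.0, 281.0], [261.0, -96.0, 241.0]] deg 36.0
goal [-0.314, 0.2486, -0.5282] [0.0, 0.0, 0.0] rows 3.3142565133670843
```

Request:
arm_command(
  rows=[
    [[-0.31, 0.25, -0.53], [0, 0, 0]],
    [[-0.31, 0.25, -0.53], [0, 0, 0]],
    [[-0.31, 0.25, -0.53], [0, 0, 0]],
    [[-0.31, 0.25, -0.53], [0, 0, 0]],
  ],
)

```text
clock: 4.65
position: [531.3, -178.8, 303.6]
ee_rot: [-0.001, 0.958, -0.001, 0.287]
contact_force: [0.4, -0.6, 0.3]
gripper_width: -0.1
grasp_force: 0.0
```

```bash
cat > g.py <<'E'
from h import *
import json,sys
st(); K=json.load(open('K.json')); p,q=K[int(sys.argv[1])]; goal(p,R.from_quat(q).as_matrix())
E
python3 g.py 1
```

```text
4.65 [ 531.3 -178.8  303.6] [-0.051, -0.015, -0.419, -0.051, -0.585, -1.483] z [ 0.551 -0.    -0.835] F [ 0.4 -0.6  0.3] -0.10711750695430176
goal [0.0097, 0.056, 0.049] [-0.066, 0.0846, 0.1879] rows 4.534870004811982
```

Request:
arm_command(
  rows=[
    [[0.01, 0.056, 0.049], [-0.066, 0.085, 0.188]],
    [[0.01, 0.056, 0.049], [-0.066, 0.085, 0.188]],
    [[0.01, 0.056, 0.049], [-0.066, 0.085, 0.188]],
    [[0.01, 0.056, 0.049], [-0.066, 0.085, 0.188]],
    [[0.01, 0.056, 0.049], [-0.066, 0.085, 0.188]],
  ],
)

```text
clock: 5.15
position: [535.4, -166.0, 285.7]
ee_rot: [0.251, 0.94, 0.182, 0.14]
contact_force: [-0.3, 0.3, -0.3]
gripper_width: -0.3
grasp_force: 0.0
```

```bash
python3 g.py 2
```

```text
5.15 [ 535.4 -166.   285.7] [-0.221, 0.144, -0.111, -0.407, -1.043, -1.713] z [ 0.355  0.271 -0.895] F [-0.3  0.3 -0.3] -0.2609819053537469
goal [0.0136, 0.0613, 0.0334] [-0.085, 0.0598, 0.1818] rows 4.388263766334656
```

Joints follow the plan.

Request:
arm_command(
  rows=[
    [[0.014, 0.061, 0.033], [-0.085, 0.06, 0.182]],
    [[0.014, 0.061, 0.033], [-0.085, 0.06, 0.182]],
    [[0.014, 0.061, 0.033], [-0.085, 0.06, 0.182]],
    [[0.014, 0.061, 0.033], [-0.085, 0.06, 0.182]],
    [[0.014, 0.061, 0.033], [-0.085, 0.06, 0.182]],
  ],
)

```text
clock: 5.65
position: [541.1, -150.2, 283.0]
ee_rot: [0.467, 0.808, 0.358, 0.027]
contact_force: [0.5, -0.1, -0.8]
gripper_width: -0.1
grasp_force: 0.0
```

```bash
python3 g.py 3
```

```text
5.65 [ 541.1 -150.2  283. ] [-0.414, 0.24, 0.005, -0.76, -1.274, -1.994] z [ 0.378  0.553 -0.742] F [ 0.5 -0.1 -0.8] -0.051390398795997674
goal [0.0251, 0.023, 0.0661] [-0.1116, 0.046, 0.1705] rows 4.3769745180587005
```

Request:
arm_command(
  rows=[
    [[0.025, 0.023, 0.066], [-0.112, 0.046, 0.17]],
    [[0.025, 0.023, 0.066], [-0.112, 0.046, 0.17]],
    [[0.025, 0.023, 0.066], [-0.112, 0.046, 0.17]],
    [[0.025, 0.023, 0.066], [-0.112, 0.046, 0.17]],
    [[0.025, 0.023, 0.066], [-0.112, 0.046, 0.17]],
  ],
)

```text
clock: 6.15
position: [547.2, -134.2, 275.7]
ee_rot: [0.624, 0.582, 0.519, -0.045]
contact_force: [0.1, 0.3, -1.0]
gripper_width: 0.1
grasp_force: 0.0
```

```bash
python3 g.py 4
```

```text
6.15 [ 547.2 -134.2  275.7] [-0.602, 0.277, -0.101, -1.163, -1.29, -2.189] z [ 0.595  0.661 -0.456] F [ 0.1  0.3 -1. ] 0.09509113826839133
goal [0.0132, -0.015, 0.07] [-0.1408, 0.0383, 0.144] rows 4.295284815397555
```

Request:
arm_command(
  rows=[
    [[0.013, -0.015, 0.07], [-0.141, 0.038, 0.144]],
    [[0.013, -0.015, 0.07], [-0.141, 0.038, 0.144]],
    [[0.013, -0.015, 0.07], [-0.141, 0.038, 0.144]],
    [[0.013, -0.015, 0.07], [-0.141, 0.038, 0.144]],
    [[0.013, -0.015, 0.07], [-0.141, 0.038, 0.144]],
  ],
)

```text
clock: 6.65
position: [553.4, -118.6, 267.8]
ee_rot: [0.701, 0.297, 0.646, -0.057]
contact_force: [-0.2, -0.3, -0.3]
gripper_width: -0.1
grasp_force: 0.0
```

```bash
python3 g.py 5
```

```text
6.65 [ 553.4 -118.6  267.8] [-0.751, 0.286, -0.387, -1.651, -1.214, -2.167] z [ 0.871  0.464 -0.159] F [-0.2 -0.3 -0.3] -0.06758917246851325
goal [-0.0096, -0.0442, 0.0551] [-0.165, 0.0411, 0.1058] rows 4.197255135167542
```

Request:
arm_command(
  rows=[
    [[-0.01, -0.044, 0.055], [-0.165, 0.041, 0.106]],
    [[-0.01, -0.044, 0.055], [-0.165, 0.041, 0.106]],
    [[-0.01, -0.044, 0.055], [-0.165, 0.041, 0.106]],
    [[-0.01, -0.044, 0.055], [-0.165, 0.041, 0.106]],
    [[-0.01, -0.044, 0.055], [-0.165, 0.041, 0.106]],
  ],
)

```text
clock: 7.15
position: [559.8, -103.4, 259.1]
ee_rot: [0.689, -0.0, 0.724, -0.001]
contact_force: [-0.1, 0.4, -0.5]
gripper_width: 0.2
grasp_force: 0.0
```

```bash
python3 - <<'E'
from h import *
st(); im,d=arm.get_image("wrist"); im,d=arm.get_image("wrist"); ci=arm.camera_info("wrist"); np.save("w3.npy",d); cv2.imwrite("pics/w3.png",im)
import json; json.dump({k:(np.array(v).tolist()) for k,v in ci.items() if k in('fx','fy','cx','cy','k1','extrinsics')},open('w3.json','w'))
for q in ["pointer_point","lip_end","lip_middle"]:
    for s in arm.spot_in("wrist",q)[:2]:
        u,v=s['position']; print(q,round(s['score'],2),np.round([u,v]),np.round(world(ci,d,u,v)))
E
```

```text
7.15 [ 559.8 -103.4  259.1] [-0.781, 0.405, -0.816, -2.341, -1.373, -1.821] z [0.999 0.001 0.05 ] F [-0.1  0.4 -0.5] 0.1556348325821109
pointer_point 0.56 [ 94. 224.] [599.   1. 274.]
lip_end 0.91 [278. 209.] [ 647. -104.  273.]
lip_middle 0.6 [274. 207.] [ 647. -101.  274.]
```

View pics/w3.png

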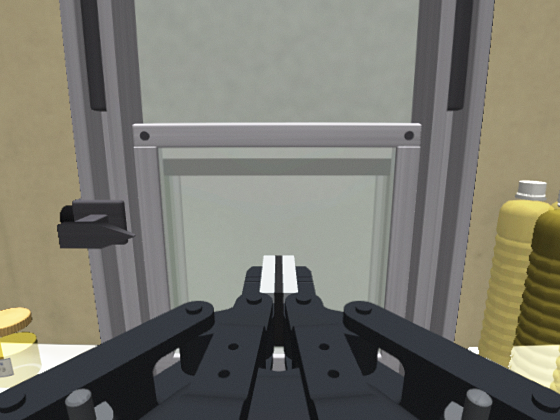

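```bash
python3 - <<'E'
from h import *
import json
im=cv2.imread("pics/w3.png"); d=np.load("w3.npy"); ci=json.load(open("w3.json"))
for v in range(226,246,2): print(v,[(u,int(im[v,u].mean()),*np.round(world(ci,d,u,v),1).tolist()) for u in (115,122,128,131,133)])
E
```

```text
226 [(115, 60, 601.3, -10.1, 271.6), (122, 46, 626.1, -2.2, 265.1), (128, 130, 631.9, -3.5, 263.7), (131, 95, 632.9, -5.1, 263.4), (133, 92, 635.7, -5.2, 262.7)]
228 [(115, 72, 598.7, -11.3, 271.1), (122, 49, 626.6, -1.8, 263.7), (128, 132, 631.6, -3.5, 262.3), (131, 104, 632.0, -5.4, 262.2), (133, 90, 635.4, -5.2, 261.4)]
230 [(115, 66, 596.2, -12.4, 270.6), (122, 89, 598.9, -15.2, 269.9), (128, 129, 631.8, -3.3, 260.9), (131, 112, 631.9, -5.3, 260.9), (133, 91, 635.3, -5.2, 260.0)]
232 [(115, 50, 595.3, -12.8, 269.7), (122, 77, 596.4, -16.3, 269.4), (128, 102, 597.8, -19.1, 269.0), (131, 110, 631.3, -5.5, 259.7), (133, 92, 634.8, -5.2, 258.7)]
234 [(115, 52, 595.4, -12.6, 268.5), (122, 46, 596.1, -16.3, 268.3), (128, 78, 596.4, -19.7, 268.2), (131, 109, 597.7, -20.8, 267.9), (133, 115, 598.1, -21.8, 267.8)]
236 [(115, 48, 595.3, -12.6, 267.3), (122, 50, 596.2, -16.1, 267.1), (128, 46, 596.8, -19.3, 266.9), (131, 45, 597.0, -21.0, 266.9), (133, 67, 597.5, -21.9, 266.8)]
238 [(115, 50, 595.9, -12.1, 265.9), (122, 50, 596.2, -16.0, 265.9), (128, 60, 596.9, -19.2, 265.7), (131, 126, 631.5, -5.0, 255.4), (133, 91, 633.3, -5.5, 254.9)]
240 [(115, 48, 596.0, -12.0, 264.8), (122, 50, 597.1, -15.5, 264.4), (128, 112, 631.4, -2.8, 254.0), (131, 132, 631.7, -4.7, 253.9), (133, 91, 633.5, -5.3, 253.4)]
242 [(115, 44, 596.3, -11.7, 263.5), (122, 42, 626.2, -1.1, 254.2), (128, 127, 632.1, -2.3, 252.4), (131, 131, 631.9, -4.5, 252.5), (133, 91, 633.2, -5.3, 252.1)]
244 [(115, 73, 626.2, 3.8, 252.7), (122, 75, 626.3, -0.9, 252.8), (128, 129, 631.8, -2.4, 251.0), (131, 132, 631.3, -4.7, 251.2), (133, 95, 632.6, -5.5, 250.8)]
```

```bash
python3 - <<'E'
from h import *
e=np.radians(3);Mt=Rz([np.cos(e),0,np.sin(e)],[0,-1,0]); goal([572,-104,98],Mt)
E
```

```text
goal [-0.6615, -0.0095, 0.0031] [-0.0017, -0.0017, 0.0027] rows 3.3079266313842948
```

Request:
arm_command(
  rows=[
    [[-0.2, -0.01, 0.003], [0, -0.002, 0]],
    [[-0.4, -0.01, 0.003], [0, -0.002, 0]],
    [[-0.56, -0.01, 0.003], [0, -0.002, 0]],
    [[-0.66, -0.01, 0.003], [0, -0.002, 0]],
    [[-0.66, -0.01, 0.003], [0, -0.002, 0]],
  ],
)

```text
clock: 7.9
position: [572.2, -103.9, 93.5]
ee_rot: [0.69, 0.003, 0.723, -0.0]
contact_force: [0.1, 0.5, 0.8]
gripper_width: -0.0
grasp_force: 0.0
```

```bash
python3 - <<'E'
from h import *
st(); im,d=arm.get_image("wrist"); st(); ci=arm.camera_info("wrist"); cv2.imwrite("pics/w4.png",im)
for v in range(120,215,5): print(v,[(u,*np.round(world(ci,d,u,v),1).tolist()) for u in (160,240,330)])
e=np.radians(3);Mt=Rz([np.cos(e),0,np.sin(e)],[0,-1,0]); goal([620,-104,102],Mt)
E
```

```text
7.9 [ 572.2 -103.9   93.5] [-0.76, 1.0, -0.794, -2.356, -1.777, -1.409] z [0.999 0.005 0.047] F [0.1 0.5 0.8] -0.008641516402287228
7.95 [ 571.8 -103.5   96.6] [-0.76, 0.994, -0.796, -2.356, -1.778, -1.41] z [0.999 0.005 0.05 ] F [-0.8  0.4 -0.1] -0.27142170294178813
120 [(160, 645.3, -28.7, 168.4), (240, 645.6, -79.5, 168.5), (330, 645.8, -136.4, 168.9)]
125 [(160, 646.2, -28.2, 165.3), (240, 646.1, -79.4, 165.4), (330, 645.8, -136.5, 165.8)]
130 [(160, 645.4, -28.3, 162.2), (240, 645.7, -79.4, 162.3), (330, 645.8, -136.6, 162.7)]
135 [(160, 645.2, -28.1, 159.1), (240, 645.6, -79.4, 159.2), (330, 645.9, -136.7, 159.6)]
140 [(160, 642.7, -28.8, 156.0), (240, 643.0, -79.6, 156.1), (330, 643.0, -136.4, 156.5)]
145 [(160, 642.8, -28.6, 152.8), (240, 642.5, -79.6, 153.0), (330, 642.7, -136.5, 153.4)]
150 [(160, 643.1, -28.3, 149.7), (240, 643.2, -79.5, 149.9), (330, 642.8, -136.6, 150.3)]
155 [(160, 642.9, -28.2, 146.6), (240, 642.9, -79.5, 146.7), (330, 642.8, -136.7, 147.2)]
160 [(160, 643.2, -27.8, 143.4), (240, 642.9, -79.4, 143.6), (330, 642.9, -136.9, 144.0)]
165 [(160, 643.0, -27.
[... 244 characters left out ...]
5)]
180 [(160, 597.2, -43.4, 136.1), (240, 596.8, -84.7, 136.3), (330, 598.1, -130.7, 136.5)]
185 [(160, 595.1, -43.9, 133.7), (240, 594.8, -84.9, 134.0), (330, 595.1, -130.4, 134.3)]
190 [(160, 594.8, -43.9, 131.2), (240, 594.8, -84.8, 131.5), (330, 594.8, -130.4, 131.8)]
195 [(160, 776.4, 21.7, 98.3), (240, 597.4, -84.4, 128.5), (330, 596.5, -130.8, 129.0)]
200 [(160, 777.8, 22.6, 92.7), (240, 821.4, -57.8, 85.4), (330, 721.1, -149.7, 104.1)]
205 [(160, 777.3, 22.7, 87.4), (240, 821.4, -57.6, 79.3), (330, 720.8, -149.8, 99.7)]
210 [(160, 775.9, 22.6, 82.2), (240, 821.4, -57.5, 73.2), (330, 721.5, -150.1, 95.0)]
goal [0.0119, 0.0029, 0.1936] [-0.0017, 0.0008, 0.0019] rows 0.9697000067954509
```

View pics/w4.png

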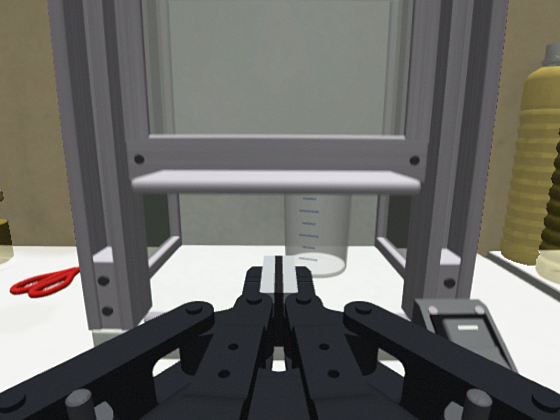

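Request:
arm_command(
  rows=[
    [[0.012, 0.003, 0.1], [0, 0, 0]],
    [[0.012, 0.003, 0.16], [0, 0, 0]],
    [[0.012, 0.003, 0.19], [0, 0, 0]],
    [[0.012, 0.003, 0.19], [0, 0, 0]],
  ],
)

```text
clock: 8.35
position: [619.1, -103.2, 106.9]
ee_rot: [0.687, 0.006, 0.727, 0.002]
contact_force: [0.4, 0.1, 0.4]
gripper_width: 0.2
grasp_force: 0.0
```

Request:
arm_command(
  rows=[
    [[0.02, 0, 0.001], [0, 0, 0]],
    [[0.035, 0, 0.002], [0, 0, 0]],
    [[0.05, 0, 0.003], [0, 0, 0]],
    [[0.06, 0, 0.003], [0, 0, 0]],
  ],
)

```text
clock: 8.75
position: [618.1, -103.5, 118.5]
ee_rot: [0.69, 0.004, 0.724, 0.001]
contact_force: [-0.3, 0.6, -3.8]
gripper_width: -0.1
grasp_force: 1.7
```

Request:
arm_command(
  rows=[
    [[0.04, 0, 0.002], [0, 0, 0]],
    [[0.08, 0, 0.004], [0, 0, 0]],
    [[0.12, 0, 0.006], [0, 0, 0]],
    [[0.16, 0, 0.008], [0, 0, 0]],
    [[0.2, 0, 0.01], [0, 0, 0]],
  ],
)

```text
clock: 9.25
position: [618.1, -103.4, 168.3]
ee_rot: [0.69, 0.004, 0.724, 0.001]
contact_force: [-0.3, -1.2, -3.2]
gripper_width: 0.3
grasp_force: 1.9
```

Request:
arm_command(
  rows=[
    [[0.04, 0, 0.002], [0, 0, 0]],
    [[0.08, 0, 0.004], [0, 0, 0]],
    [[0.12, 0, 0.006], [0, 0, 0]],
    [[0.16, 0, 0.008], [0, 0, 0]],
    [[0.2, 0, 0.01], [0, 0, 0]],
  ],
)

```text
clock: 9.75
position: [618.1, -103.4, 218.3]
ee_rot: [0.69, 0.003, 0.724, 0.001]
contact_force: [0.5, -2.2, -3.1]
gripper_width: -0.0
grasp_force: 1.9
```

```bash
cat > m.py <<'E'
from h import *
import sys
im,d=arm.get_image("wrist"); st(); ci=arm.camera_info("wrist"); cv2.imwrite(sys.argv[1],im)
H=np.array([[world(ci,d,u,v) for u in (210,240,330,350)] for v in range(165,215)])
for c in range(4):
    a=H[:,c]; f=a[(a[:,0]<600)&(np.abs(a[:,0]-595)<1.6)]
    if len(f): print("front face z",f[:,2].min().round(1),f[:,2].max().round(1),"x",f[:,0].mean().round(1))
best=None
for v in range(60,330):
    for u in range(60,180):
        p=world(ci,d,u,v)
        if 593<p[0]<601 and 240<p[2]<300 and p[1]>-26 and (best is None or p[1]<best[2][1]): best=(u,v,p)
print("pointer",best)
E
python3 m.py pics/w5.png
```

```text
9.8 [ 618.1 -103.2  221. ] [-0.685, 0.56, -0.739, -2.443, -1.414, -1.735] z [0.999 0.004 0.053] F [0.7 0.1 1.5] -0.011532928195738567
pointer (60, 173, array([595.84046593, -21.88147721, 268.54351024]))
```

```bash
sed -i 's/range(165,215)/range(200,320)/; s/(210,240,330,350)/(150,190,370,410)/; s/range(60,180)/range(0,150)/' m.py; python3 m.py pics/w5.png
```

```text
9.85 [ 618.1 -102.9  220.9] [-0.685, 0.562, -0.739, -2.443, -1.417, -1.734] z [0.999 0.004 0.054] F [-0.4  0.   0.2] -0.0143371993813997
front face z 232.2 238.3 x 595.7
front face z 232.4 238.3 x 595.7
front face z 232.7 238.6 x 595.6
front face z 232.0 238.3 x 595.8
pointer (63, 179, array([596.5983237 , -21.90111374, 265.98041059]))
```

View pics/w5.png

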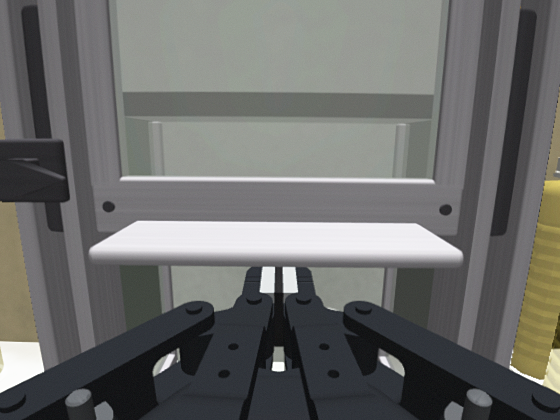

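Request:
arm_command(
  rows=[
    [[0.025, 0, 0.001], [0, 0, 0]],
    [[0.05, 0, 0.0025], [0, 0, 0]],
    [[0.075, 0, 0.004], [0, 0, 0]],
    [[0.092, 0, 0.005], [0, 0, 0]],
    [[0.1, 0, 0.005], [0, 0, 0]],
  ],
)

```text
clock: 10.35
position: [618.3, -102.5, 245.0]
ee_rot: [0.688, 0.005, 0.725, 0.001]
contact_force: [-0.6, -1.2, -3.6]
gripper_width: -0.0
grasp_force: 1.7
```

```bash
sed -i 's/range(60,330)/range(150,330)/' m.py; python3 m.py pics/w6.png; python3 - <<'E'
from h import *
im=cv2.imread("pics/w6.png"); cv2.imwrite("pics/w6c.png",cv2.resize(im[170:290,0:160],None,fx=5,fy=5,interpolation=cv2.INTER_CUBIC))
E
```

```text
10.4 [ 618.3 -102.4  245.3] [-0.681, 0.483, -0.726, -2.435, -1.345, -1.794] z [0.999 0.005 0.053] F [-1.4 -1.7 -2.6] -0.05408462095407218
front face z 256.7 262.4 x 595.8
front face z 257.0 262.2 x 595.7
front face z 256.5 262.8 x 595.7
front face z 256.7 262.8 x 595.6
pointer (73, 239, array([597.65586872, -21.89371487, 266.53655004]))
```

View pics/w6c.png

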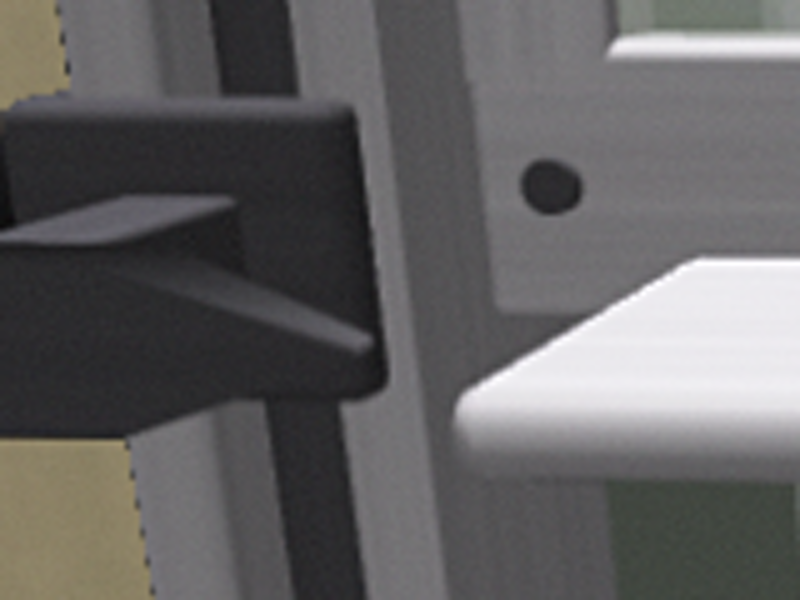

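Request:
arm_command(
  rows=[
    [[0.008, 0, 0], [0, 0, 0]],
    [[0.014, 0, 0], [0, 0, 0]],
    [[0.018, 0, 0.001], [0, 0, 0]],
    [[0.02, 0, 0.001], [0, 0, 0]],
  ],
)

```text
clock: 10.8
position: [618.3, -102.4, 249.3]
ee_rot: [0.689, 0.005, 0.725, 0.001]
contact_force: [-0.8, -1.6, -3.2]
gripper_width: 0.0
grasp_force: 1.6
```

```bash
python3 m.py pics/w7.png; python3 - <<'E'
from h import *
im=cv2.imread("pics/w7.png"); cv2.imwrite("pics/w7c.png",cv2.resize(im[190:290,20:150],None,fx=6,fy=6,interpolation=cv2.INTER_CUBIC))
E
```

```text
10.85 [ 618.3 -102.4  249.4] [-0.681, 0.469, -0.723, -2.433, -1.33, -1.806] z [0.999 0.005 0.052] F [-1.  -1.7 -3.4] 0.036666829628769965
front face z 260.3 266.6 x 595.7
front face z 260.7 266.5 x 595.8
front face z 261.1 266.8 x 595.7
front face z 260.8 266.5 x 595.7
pointer (74, 251, array([597.12041074, -21.99231471, 265.92054421]))
```

View pics/w7c.png

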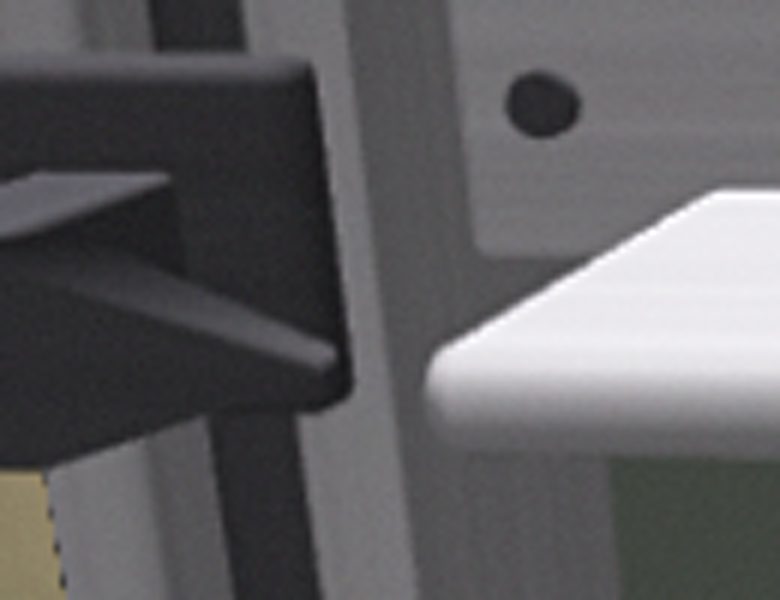

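Request:
arm_command(
  rows=[
    [[0.004, 0, 0], [0, 0, 0]],
    [[0.008, 0, 0], [0, 0, 0]],
    [[0.0092, 0, 0], [0, 0, 0]],
    [[0.0092, 0, 0], [0, 0, 0]],
  ],
)

```text
clock: 11.25
position: [618.3, -102.4, 251.9]
ee_rot: [0.688, 0.005, 0.725, 0.001]
contact_force: [-0.3, -0.9, -2.5]
gripper_width: -0.1
grasp_force: 1.5
```

```bash
python3 m.py pics/w8.png; python3 m.py pics/w8.png; python3 - <<'E'
from h import *
im=cv2.imread("pics/w8.png"); cv2.imwrite("pics/w8c.png",cv2.resize(im[200:280,40:144],None,fx=7.5,fy=7.5,interpolation=cv2.INTER_CUBIC))
E
```

```text
11.3 [ 618.3 -102.4  251.9] [-0.68, 0.462, -0.721, -2.432, -1.324, -1.812] z [0.999 0.005 0.052] F [ 0.1 -0.7 -2.8] 0.0634817303116403
front face z 263.3 269.5 x 595.7
front face z 263.5 268.9 x 595.8
front face z 263.0 269.5 x 595.7
front face z 263.1 269.0 x 595.5
pointer (75, 254, array([597.41580408, -22.05037071, 266.99537001]))
11.35 [ 618.3 -102.4  251.9] [-0.68, 0.462, -0.721, -2.432, -1.324, -1.812] z [0.999 0.005 0.052] F [ 0.6 -0.7 -2.6] 0.22777888806914914
front face z 263.5 268.7 x 595.6
front face z 263.6 269.3 x 595.8
front face z 262.9 268.8 x 595.7
front face z 263.2 269.3 x 595.7
pointer (74, 255, array([596.74780155, -22.01623461, 266.80467487]))
```

View pics/w8c.png

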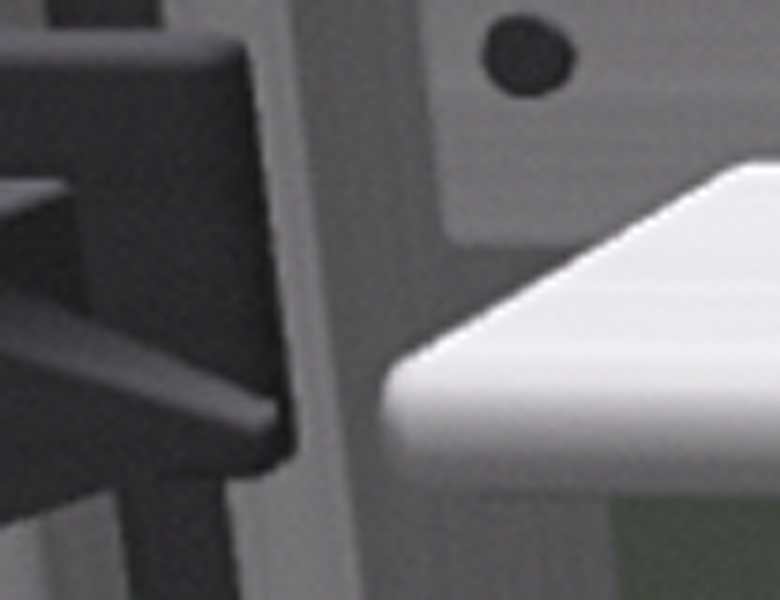

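Request:
arm_command(
  rows=[
    [[-0.03, 0, -0.001], [0, 0, 0]],
    [[-0.07, 0, -0.003], [0, 0, 0]],
    [[-0.07, 0, -0.12], [0, 0, 0]],
    [[-0.07, 0, -0.3], [0, 0, 0]],
    [[-0.07, 0, -0.3], [0, 0, 0]],
  ],
)

```text
clock: 11.85
position: [541.2, -102.0, 229.8]
ee_rot: [0.689, 0.003, 0.725, -0.0]
contact_force: [0.7, -0.3, 0.7]
gripper_width: 0.1
grasp_force: 0.0
```

```bash
python3 - <<'E'
from h import *
im,d=arm.get_image("wrist"); im,d=arm.get_image("wrist"); st(); ci=arm.camera_info("wrist")
for u in (160,200,380):
    a=np.array([world(ci,d,u,v) for v in range(150,300)]); f=a[np.abs(a[:,0]-595)<2]; print("lip",f[:,2].min().round(1),f[:,2].max().round(1))
b=[(u,v,world(ci,d,u,v)) for v in range(150,300) for u in range(60,150)]
b=[x for x in b if 592<x[2][0]<602 and -26<x[2][1]<-10]; m=sorted(b,key=lambda x:x[2][1])[:4]; print([(x[0],x[1],x[2].round(1).tolist()) for x in m])
si,sd=arm.get_image("scene"); sc=arm.camera_info("scene"); print([np.round(world(sc,sd,343,v),1).tolist() for v in range(256,284,4)])
for q in ((238,298),(293,309)): print(world(sc,sd,*q).round())
E
```

```text
11.95 [ 544.3 -104.   230.7] [-0.818, 0.519, -0.861, -2.319, -1.494, -1.703] z [0.999 0.003 0.053] F [-0.1 -1.  -1.4] 0.026778463807436544
lip 265.1 268.7
lip 264.7 269.4
lip 264.5 269.2
[(141, 180, [598.1, -22.2, 266.7]), (141, 179, [598.3, -22.1, 267.3]), (142, 179, [600.0, -22.1, 267.1]), (142, 180, [600.1, -22.0, 266.5])]
[[220.9, -291.7, 277.2], [218.9, -292.5, 273.3], [214.9, -293.7, 270.8], [211.7, -294.8, 267.8], [209.6, -295.6, 264.1], [207.4, -296.4, 260.4], [206.0, -297.1, 256.4]]
[415. -45.  21.]
[ 428. -159.   20.]
```

```bash
python3 -c "
from bench import arm
print(arm.job_done())"
```

```text
the job is handed in; nothing more can be done
None
```

The job is handed in at about 12 s on the robot's clock: the fan rocker is pressed on, the window stands with its lip level with the pointer (both about 267 mm in the last camera check), and the arm is clear.

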